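# Switch the worn selector box to the loaded outlet

### The arm

A 6-joint arm with a two-finger parallel gripper is mounted at the origin on the work surface. World frame = base frame: x ahead of the robot, y to its left, z up, the work surface at z = 0. Lengths are in m, angles in degrees, forces in N, time in s.
With the tool pointing down it reaches from about 0.3 to 0.75 m from the base axis. Payload 8.5 kg.
Tool frame: the origin (TCP) lies on the centre line of the jaws, within the pads' length; the fingertips stand 17 mm ahead of it and the grasp point (between the pads) lies 2 mm behind it; z points along the fingers, y is the line along which they close (so a half turn about z gives the same grasp; the last joint's range is limited). The gripper opens to 85 mm and grips with 20 to 120 N. Pads are 22 mm wide; open, the fingers measure 114 mm over their backs; the gripper's body (76 mm by 85 mm) begins 54 mm behind the grasp point. The pads swing forward as they close: fully open they stand 13 mm farther back than shut.
Start: joints at [-81.606, 21.807, 74.336, -0, 83.858, -12.336], TCP at [0.195, -0.514, 0.248] pointing down, gripper open.
Joint ranges: [-178.18, 178.18], [-50.72, 133.34], [12.68, 142.11], [-81.47, 261.47], [9.98, 163.14], [-165.26, 165.26]. Speed limits (degrees/s): [136.94, 136.94, 180, 180, 180, 180].

### API

Orientations are given as a 3x3 rotation matrix whose columns are the frame's x, y, z axes.
In Python, from rig import env gives the robot as it stands.
- The arm moves only by the shell command python3 -m handwheel 'ROWS' [OPENING] [FORCE]. ROWS is JSON, a list that holds one entry, the list of rows, each a list of 4 numbers: the shift along the tool's x, y, z in m, then the turn about the tool's z in rad. In form: [[[x, y, z, roll], ...]]. A call has 1 to 5 rows; each row shifts and turns the commanded pose from where the row before left it, along the tool's axes as they then stand; what a row does not reach is not made up. A row lasts 1/12 s, in which the tool goes at most 41.7 mm and 7.16 degrees, less where a joint would pass 70% of its speed; a pose out of reach is approached as far as the arm can. A call is refused whole if a number of a shift passes 0.0417 or a number of a turn 0.125, either way. A call with a gripper value outside its range is refused whole. OPENING is the opening in per cent of the stroke, from 0 (shut) to 100 (fully open), set as the call begins (- or left out, the last holds). The fingers move at their own pace and stop on an object; FORCE is the grip in N (left out, the last holds). Time passes only in rows, so rows that do not move let the fingers close. It gives the time, the measured TCP pose, the force and the opening at its end, in the units of the state.
- env.observe(): the state, without advancing time (a new reading comes with each control period).
- env.get_image(name): name is "scene" or "top"; returns (picture, depth): 420x560x3 uint8, red, green, blue; 420x560 float32, m along the optical axis (not along the pixel's ray), 0 where there is no reading.
- env.camera_params(name): a dict with "K" (3x3 intrinsics, pixels), "rvec" (rotation vector, rad) and "tvec" (3), from world to camera coordinates, as OpenCV has them. Camera axes: x right, y down, z forward; pixel columns grow to the right and rows downward; lengths in m; the calibration is good to about 2 mm. A picture is of the moment at which its call begins. camera_params takes no time and is no camera call.
- env.close_job(): hands the job in, once; it reports no verdict.
The state is a dict: "time_s": time; "q": joint angles; "qvel": joint speeds; "joint_efforts": joint torques, N m; "position": TCP position; "tool_rot": TCP orientation; "ft_force": force on the tool from outside, world axes, zero at the start; "wrist_torque": the same for the moment, N m; "grip_width": finger opening in m.
Only numpy, scipy, OpenCV 4.12 (cv2) and the standard library are available. Lean on these libraries where they do the work, as an engineer would, in place of code of your own. Each camera call takes 0.05 s, during which the arm holds its last target. There are 200 camera calls.

### The job

The selector box must feed the outlet that has the tall load adapter plugged onto it: pull the sprung black knob up, turn its pointer to that outlet and let it drop fully home in the detent there. The box is worn, so the detent does not line up exactly with the outlet: feel for it, and force the knob neither round, down nor up against its stops. Only then press the round start button on the box all the way down and let it go; leave everything else on the bench where it is.

Things in the scene. Friction and masses are not known exactly. Their poses are not given: they have to be found in the camera images.
- box: grey selector box, fixed, 240 x 240 x 75 mm with a flat top panel; origin at the centre of its underside, z up, x from the robot's side to the outlets' side. Four outlets stand on the panel on a circle of 95 mm radius about the knob's axis (the panel's centre), at -76, -38, +38 and +76 degrees from the box's x: three bare steel posts (22 mm wide, 16 mm high) and one with the load adapter.
- selector: the black knob; origin on its upright axis, level with the panel when home, x towards its pointer. A round skirt, 80 mm in diameter, 2 to 12 mm above the panel, carries a grip bar 14 mm wide, 56 mm long (along the pointer), 12 to 52 mm above the panel. A peg beneath it (3 mm radius, 34 mm from the axis, under the pointer) drops into notches of a hidden plate. 60 to 130 g.
- knob_grip (a point): point on the knob's axis where the bar is best gripped, 34 mm above the panel when home, 22 mm above the skirt; x along the bar to the pointer. More than 30 N between the knob and the box's inner parts (turning against a notch wall, ramming it down, pulling on the pull stop) harms it.
- pointer_tip (a point): point on the pointer nose, 45 mm from the knob's axis; the nose sticks out of the skirt to 52 mm from the axis, and a white line on nose and bar top marks that side
- lift (a joint): how far the knob is pulled up, m: about 0 home in a notch, about 0.007 with the peg on the land between notches, 0.012 at the hard pull stop. A spring pulls it down with 4.5 N when home, 6.3 N at 0.007, plus its weight.
- turn (a joint): knob angle, rad: 0 along the box's x axis, positive anticlockwise from above; ends at +-1.65. It starts in a wide neutral notch near 0. Each outlet has one narrow notch, 7 mm deep, 1.5 mm play either side of the peg; each is off its outlet's line by an unknown 4 to 12 degrees, one way or the other. Between them is flat land, where the knob stays where it is left.
- adapter_center (a point): centre of the load adapter, a fluted upright plastic cylinder 28 mm wide and 38 mm tall plugged onto one of the four outlets (fixed); the point lies 19 mm above the panel on its axis
- start_top (a point): centre of the top of the round start button (24 mm wide) near the panel's corner on the robot's side, at x -75, y -75 mm in the box's frame; pressed straight down
- start (a joint): start button travel, m: 0 released, 0.006 fully down, which takes 5 N; springs back
- capnut: brass cap nut, 20 mm wide, 14 mm tall, lying loose on the panel near the corner x -87, y +87 mm of the box's frame. Bystander, not to be moved.
- solder: metal solder spool, 52 mm wide, 35 mm tall, beside the box. Bystander, not to be moved.
- driver: screwdriver lying beside the box. Bystander, not to be moved.
- meter: hand multimeter, 150 x 75 x 34 mm, lying beside the box. Bystander, not to be moved.
- tray: white parts tray, 110 x 75 x 25 mm, beyond the box. Bystander, not to be moved.
- flux: small bottle, 34 mm wide, 75 mm tall, beyond the box. Bystander, not to be moved.
- pcb: circuit board, 80 x 50 mm, beyond the box. Bystander, not to be moved.

How it is judged:
By the outcome, as a careful person would: the job done as asked, in the order asked, and still so for the second after the job is handed in, with the robot touching nothing.
It also fails if it takes over 54 s, if anything falls off the work surface, if the arm or the gripper's body presses on something with over 40 N, if the wrist force passes 120 N, or if a joint passes its speed limit or range.

## Working session

There is one attempt and no reset: what is moved stays moved. The work goes in short steps, Python scripts to look and compute and a shell command to move; the robot and the scene stay as the last step left them, time stands still between calls to the robot, and variables do not carry over. Pictures are saved under pics/ and viewed, on a budget of 10 in all, crops included, one or two more only if the job needs it, and the job is handed in when it is done.

```bash
mkdir -p pics; ls; python3 - <<'E'
from rig import env
import cv2,numpy as np
s=env.observe();print({k:np.round(v,3).tolist() for k,v in s.items()})
for n in("top","scene"):
    im,d=env.get_image(n);cv2.imwrite(f"pics/{n}1.png",im[:,:,::-1]);np.save(f"pics/{n}1.npy",d)
    p=env.camera_params(n);R=cv2.Rodrigues(np.array(p["rvec"]))[0];print(n,np.round(p["K"],1).tolist(),R.round(3).tolist(),(-R.T@np.ravel(p["tvec"])).round(3))
E
```

```text
pics
{'time_s': 0.0, 'q': [-81.607, 21.842, 74.385, 0.001, 83.858, -12.337], 'qvel': [0.013, 0.036, 0.03, 0.086, -0.077, 0.05], 'joint_efforts': [0.001, -44.846, -23.128, -0.0, 0.005, 0.0], 'position': [0.195, -0.514, 0.248], 'tool_rot': [[0.935, 0.354, -0.0], [0.354, -0.935, 0.001], [0.0, -0.001, -1.0]], 'ft_force': [0.309, -0.421, 0.161], 'wrist_torque': [0.027, 0.011, -0.008], 'grip_width': 0.086}
top [[423.3, 0.0, 279.1], [0.0, 423.3, 209.2], [0.0, 0.0, 1.0]] [[-0.0, -1.0, 0.005], [-0.989, -0.0, -0.151], [0.151, -0.005, -0.989]] [0.496 0.022 1.026]
scene [[418.9, 0.0, 280.8], [0.0, 418.9, 204.3], [0.0, 0.0, 1.0]] [[-0.86, 0.51, 0.012], [0.287, 0.504, -0.815], [-0.421, -0.698, -0.58]] [0.939 0.57  0.539]
```

View pics/top1.png

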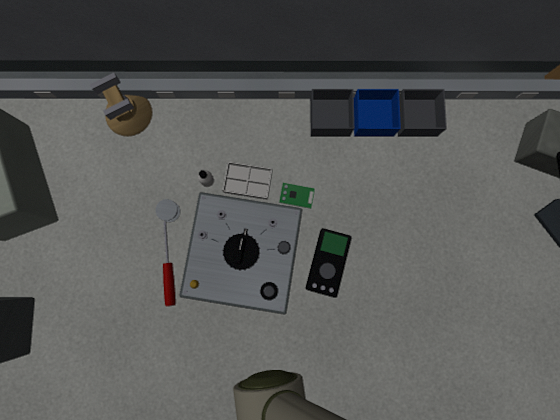

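View pics/scene1.png

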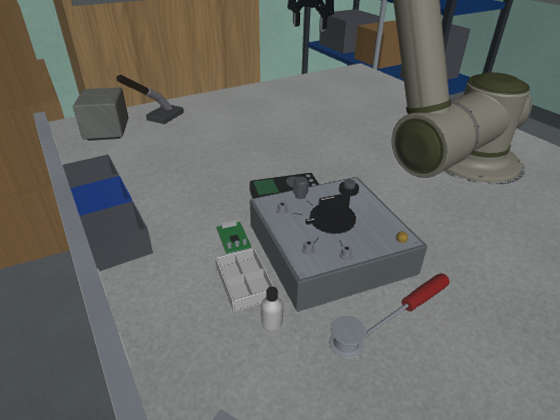

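The top view shows the box corners at about (200,193), (301,209), (286,313), (181,297). The knob is at (241,251) with its pointer up, and the adapter at (284,247) is on the -76° outlet. The start button is at (269,291) and the cap nut at (194,284). The scene view agrees.

```bash
cat > h.py <<'E'
from rig import env
import cv2,numpy as np
def cast(n,uv,z):
    p=env.camera_params(n);R=cv2.Rodrigues(np.array(p["rvec"]))[0];c=-R.T@np.ravel(p["tvec"])
    uv=np.atleast_2d(uv).astype(float);d=np.c_[uv,np.ones(len(uv))]@np.linalg.inv(p["K"]).T@R
    return c+d*((z-c[2])/d[:,2])[:,None]
def proj(n,P):
    p=env.camera_params(n);return cv2.projectPoints(np.atleast_2d(P).astype(float),np.array(p["rvec"]),np.array(p["tvec"]),np.array(p["K"]),None)[0][:,0]
E
python3 - <<'E'
from h import *
im=cv2.imread("pics/top1.png");d=np.load("pics/top1.npy")
p=env.camera_params("top");R=cv2.Rodrigues(np.array(p["rvec"]))[0];c=-R.T@np.ravel(p["tvec"])
v,u=np.mgrid[:420,:560]
ray=np.stack([u,v,np.ones_like(u)],-1)@np.linalg.inv(p["K"]).T@R
P=c+ray*d[...,None]
m=((P[...,2]>.068)&(P[...,2]<.15)&(u>170)&(u<310)&(v>185)&(v<320)).astype(np.uint8)
m=cv2.morphologyEx(m,cv2.MORPH_CLOSE,np.ones((5,5)))
k=max(cv2.findContours(m,0,2)[0],key=cv2.contourArea)
b=cv2.boxPoints(cv2.minAreaRect(k));W=cast("top",b,.075);print(b,W.round(4))
print("centre",W.mean(0),"sides",[np.linalg.norm(W[i]-W[i-1]) for i in range(4)])
h=cast("top",k[:,0,:],.075)[:,:2].astype(np.float32);r=cv2.minAreaRect(h);print("rect world",r)
yaw=np.deg2rad(r[2]);yaw=(yaw+np.pi/4)%(np.pi/2)-np.pi/4
print("yaw",np.rad2deg(yaw))
C=np.array([*r[0],.0]);Rz=np.array([[np.cos(yaw),-np.sin(yaw),0],[np.sin(yaw),np.cos(yaw),0],[0,0,1]])
print("panel z med",np.median(P[...,2][m>0]))
names={"axis top":(0,0,.127)}
for a in(-76,-38,38,76):
    t=np.deg2rad(a);names[str(a)]=(.095*np.cos(t),.095*np.sin(t),.075+(.038 if a==-76 else .016))
names["start"]=(-.075,-.075,.09);names["tip"]=(.045,0,.085)
for n in("top","scene"):
    im=cv2.imread(f"pics/{n}1.png");f=5 if n=="top" else 4;x0,y0=(170,185) if n=="top" else (240,165)
    cr=cv2.resize(im[y0:y0+(135 if n=="top" else 145),x0:x0+(145 if n=="top" else 200)],None,fx=f,fy=f,interpolation=cv2.INTER_CUBIC)
    for s,q in names.items():
        uv=(proj(n,C+Rz@np.array(q))[0]-(x0,y0)+.5)*f
        cv2.drawMarker(cr,tuple(int(i) for i in uv),(0,0,255),0,14,1)
    cv2.imwrite(f"pics/{n}1c.png",cr[:600,:800])
for s,q in names.items():print(s,(C+Rz@np.array(q)).round(4))
E
```

```text
[[179.03058 296.8911 ]
 [196.5167  190.62932]
 [303.41934 208.22089]
 [285.93323 314.48267]] [[ 0.446   0.2375  0.075 ]
 [ 0.6843  0.206   0.075 ]
 [ 0.6437 -0.0381  0.075 ]
 [ 0.4081  0.0023  0.075 ]]
centre [0.54552679 0.10194582 0.075     ] sides [np.float64(0.2382466549898043), np.float64(0.24028399548789917), np.float64(0.24746010697867593), np.float64(0.23895654920447817)]
rect world ((0.5451048612594604, 0.10101233422756195), (0.2389974445104599, 0.23903010785579681), 80.84527587890625)
yaw -9.154724121093736
panel z med 0.07588340789852405
axis top [0.5451 0.101  0.127 ]
-76 [0.5531 0.0064 0.113 ]
-38 [0.6097 0.0314 0.091 ]
38 [0.6283 0.1468 0.091 ]
76 [0.5825 0.1884 0.091 ]
start [0.4591 0.0389 0.09  ]
tip [0.5895 0.0939 0.085 ]
```

View pics/top1c.png

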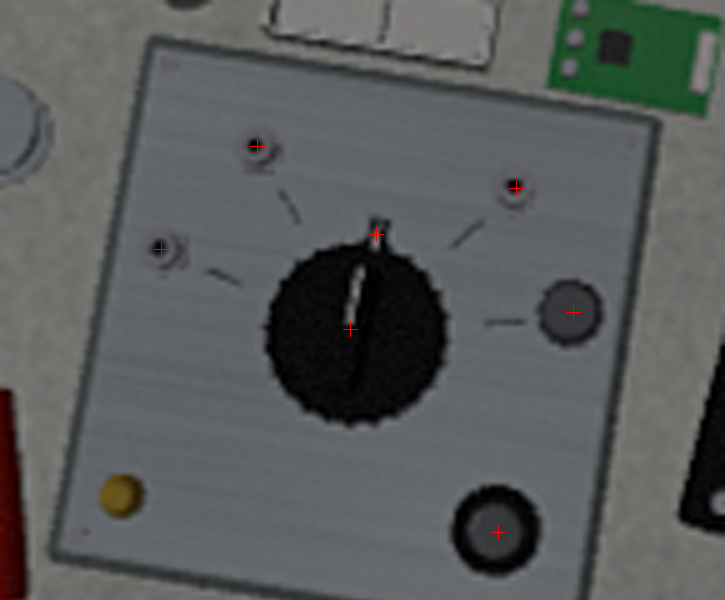

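View pics/scene1c.png

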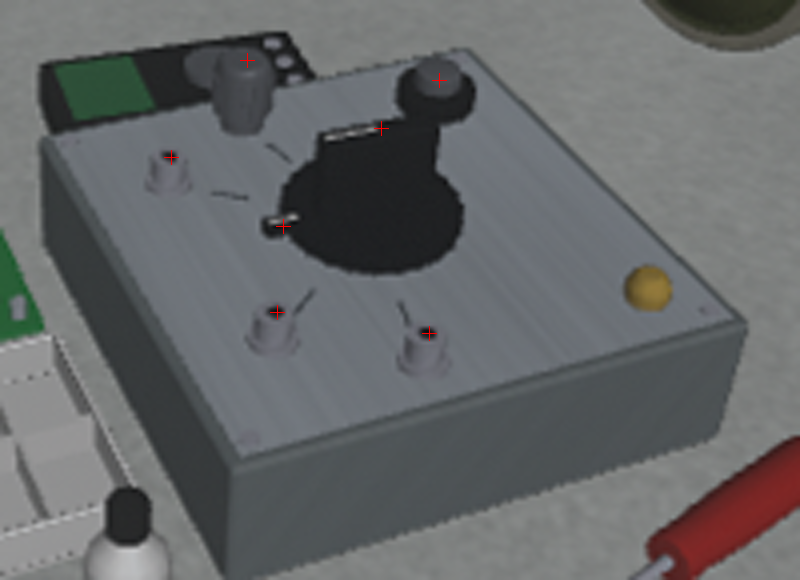

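The box pose fits both views closely: centre (0.545, 0.101), yaw -9.15°. The adapter is on the -76° outlet. The first move goes to above the knob. I'll use the half-turn grasp (tool yaw about 171°) so joint 6 has enough range for the turn.

```bash
for i in 1 2 3 4; do python3 -m handwheel '[[[0.0273,-0.0226,0,0],[0.0273,-0.0226,0,0],[0.0273,-0.0226,0,0],[0.0273,-0.0226,0,0],[0.0273,-0.0226,0,0]]]' 60 20; done
for i in 1 2 3 4; do python3 -m handwheel '[[[0,0,0,-0.1248],[0,0,0,-0.1248],[0,0,0,-0.1248],[0,0,0,-0.1248],[0,0,0,-0.1248]]]'; done
python3 -m handwheel '[[[0,0,0,-0.12],[0,0,0,0]]]'
cat > st.py <<'E'
from h import *
s=env.observe();R=np.array(s["tool_rot"]);p=np.array(s["position"])
b=np.deg2rad(-9.15)
print("t",round(s["time_s"],2),"p",p.round(4),"yaw",np.rad2deg(np.arctan2(R[1,0],R[0,0])).round(2),"knob",((np.rad2deg(np.arctan2(R[1,0],R[0,0]))-170.85+180)%360-180).round(2),"tilt",R[:2,2].round(4),"q6",round(s["q"][5],1),"F",np.round(s["ft_force"],2),"M",np.round(s["wrist_torque"],2),"w",round(s["grip_width"],4))
print(" to axis, tool frame",(R.T@(np.array([.5451,.1010,.109])-p)).round(4))
E
python3 st.py
```

```text
time_s: 0.52
position: [0.2827, -0.3587, 0.248]
tool_rot: [[0.935, 0.353, -0.0], [0.353, -0.935, 0.001], [0.0, -0.001, -1.0]]
ft_force: [0.5, 0.4, 0.2]
grip_width: 0.0508
time_s: 0.93
position: [0.3704, -0.2047, 0.2482]
tool_rot: [[0.935, 0.354, -0.0], [0.354, -0.935, 0.0], [-0.0, -0.0, -1.0]]
ft_force: [1.0, -0.7, 0.5]
grip_width: 0.0512
time_s: 1.35
position: [0.4581, -0.0506, 0.2482]
tool_rot: [[0.935, 0.354, -0.0], [0.354, -0.935, 0.0], [-0.0, -0.0, -1.0]]
ft_force: [1.3, -1.4, -0.7]
grip_width: 0.0511
time_s: 1.77
position: [0.5457, 0.1035, 0.248]
tool_rot: [[0.935, 0.354, -0.001], [0.354, -0.935, -0.0], [-0.001, -0.0, -1.0]]
ft_force: [0.6, -0.4, 0.1]
grip_width: 0.0512
time_s: 2.18
position: [0.5452, 0.1018, 0.2479]
tool_rot: [[0.547, 0.837, -0.001], [0.837, -0.547, 0.0], [-0.001, -0.001, -1.0]]
ft_force: [0.3, 0.3, -0.4]
grip_width: 0.0513
time_s: 2.6
position: [0.5452, 0.1016, 0.2479]
tool_rot: [[-0.045, 0.999, -0.001], [0.999, 0.045, 0.0], [0.0, -0.001, -1.0]]
ft_force: [0.5, -0.5, -0.4]
grip_width: 0.0512
time_s: 3.02
position: [0.5452, 0.1016, 0.248]
tool_rot: [[-0.62, 0.784, -0.001], [0.784, 0.62, 0.0], [0.001, -0.001, -1.0]]
ft_force: [0.6, 0.3, -0.8]
grip_width: 0.0513
time_s: 3.43
position: [0.5452, 0.1016, 0.248]
tool_rot: [[-0.962, 0.274, -0.001], [0.274, 0.962, 0.0], [0.001, -0.0, -1.0]]
ft_force: [-0.1, -0.2, -0.1]
grip_width: 0.0515
time_s: 3.6
position: [0.5452, 0.1016, 0.248]
tool_rot: [[-0.987, 0.159, -0.001], [0.159, 0.987, 0.0], [0.001, -0.0, -1.0]]
ft_force: [0.6, -0.3, -0.0]
grip_width: 0.0512
t 3.6 p [0.5452 0.1016 0.248 ] yaw 170.86 knob 0.01 tilt [-0.0008  0.    ] q6 -82.5 F [ 0.64 -0.31 -0.03] M [-0.01  0.02 -0.01] w 0.0512
 to axis, tool frame [-1.00e-04 -6.00e-04  1.39e-01]
```

```bash
python3 -m handwheel '[[[0,-0.0006,0.03,0],[0,0,0.03,0],[0,0,0.03,0],[0,0,0.028,0],[0,0,0.008,0]]]'; python3 -m handwheel '[[[0,0,0.007,0],[0,0,0.006,0],[0,0,0,0]]]';python3 st.py; python3 -m handwheel '[[[0,0,0,0],[0,0,0,0],[0,0,0,0],[0,0,0,0],[0,0,0,0]]]' 0 25;python3 st.py;python3 -m handwheel '[[[0,0,0,0]]]';python3 st.py
```

```text
time_s: 4.02
position: [0.5433, 0.101, 0.1184]
tool_rot: [[-0.986, 0.167, -0.007], [0.167, 0.986, 0.0], [0.007, -0.001, -1.0]]
ft_force: [0.1, -0.2, -0.8]
grip_width: 0.0512
time_s: 4.27
position: [0.5455, 0.101, 0.1095]
tool_rot: [[-0.986, 0.164, 0.0], [0.164, 0.986, 0.0], [-0.0, 0.0, -1.0]]
ft_force: [0.0, -0.5, -0.3]
grip_width: 0.0515
t 4.27 p [0.5455 0.101  0.1095] yaw 170.55 knob -0.3 tilt [0.0004 0.    ] q6 -82.3 F [ 0.04 -0.55 -0.26] M [ 0.01  0.03 -0.01] w 0.0515
 to axis, tool frame [ 0.0004 -0.0001  0.0005]
time_s: 4.68
position: [0.5457, 0.1027, 0.1105]
tool_rot: [[-0.987, 0.163, 0.003], [0.163, 0.987, 0.003], [-0.002, 0.003, -1.0]]
ft_force: [-0.4, 9.8, 3.3]
grip_width: 0.0136
t 4.68 p [0.5457 0.1027 0.1105] yaw 170.61 knob -0.24 tilt [0.0026 0.0031] q6 -82.3 F [-0.37  9.81  3.31] M [1.46 0.03 0.08] w 0.0136
 to axis, tool frame [ 0.0003 -0.0018  0.0015]
time_s: 4.77
position: [0.5457, 0.1027, 0.1105]
tool_rot: [[-0.987, 0.163, 0.003], [0.163, 0.987, 0.003], [-0.002, 0.003, -1.0]]
ft_force: [0.9, 9.1, 3.8]
grip_width: 0.0134
t 4.77 p [0.5457 0.1027 0.1105] yaw 170.61 knob -0.24 tilt [0.0027 0.003 ] q6 -82.3 F [0.93 9.14 3.76] M [ 1.43 -0.08 -0.01] w 0.0134
 to axis, tool frame [ 0.0004 -0.0017  0.0015]
```

```bash
python3 -m handwheel '[[[0,0.0009,0,0],[0,0.0008,0,0],[0,0,0,0],[0,0,0,0]]]';python3 st.py; python3 -m handwheel '[[[0,0,-0.002,0],[0,0,-0.002,0],[0,0,-0.002,0],[0,0,0,0],[0,0,0,0]]]';python3 st.py
```

```text
time_s: 5.1
position: [0.5458, 0.1029, 0.1104]
tool_rot: [[-0.987, 0.163, 0.002], [0.163, 0.987, 0.0], [-0.002, 0.0, -1.0]]
ft_force: [-2.1, 2.3, 6.3]
grip_width: 0.0137
t 5.1 p [0.5458 0.1029 0.1104] yaw 170.62 knob -0.23 tilt [0.0016 0.0001] q6 -82.2 F [-2.1   2.29  6.3 ] M [0.21 0.3  0.05] w 0.0137
 to axis, tool frame [ 0.0003 -0.002   0.0014]
time_s: 5.52
position: [0.5458, 0.1028, 0.1152]
tool_rot: [[-0.987, 0.163, 0.0], [0.163, 0.987, 0.0], [-0.0, 0.0, -1.0]]
ft_force: [4.9, 3.5, -6.1]
grip_width: 0.0138
t 5.52 p [0.5458 0.1028 0.1152] yaw 170.61 knob -0.24 tilt [0.0005 0.0003] q6 -82.2 F [ 4.91  3.49 -6.12] M [ 0.45 -0.72  0.02] w 0.0138
 to axis, tool frame [ 0.0003 -0.0019  0.0062]
```

```bash
python3 -m handwheel '[[[-0.0008,0.0005,-0.002,0],[0,0,-0.002,0],[0,0,-0.0008,0],[0,0,0,0],[0,0,0,0]]]';python3 st.py
```

```text
time_s: 5.93
position: [0.5459, 0.1029, 0.1199]
tool_rot: [[-0.987, 0.163, -0.001], [0.163, 0.987, -0.0], [0.001, -0.001, -1.0]]
ft_force: [-1.0, -0.8, -6.6]
grip_width: 0.0137
t 5.93 p [0.5459 0.1029 0.1199] yaw 170.62 knob -0.23 tilt [-0.0014 -0.0004] q6 -82.1 F [-0.97 -0.77 -6.56] M [-0.18  0.1   0.03] w 0.0137
 to axis, tool frame [ 0.0005 -0.002   0.0109]
```

```bash
python3 -m handwheel '[[[0,0,0,0.05],[0,0,0,0.08],[0,0,0,0.08],[0,0,0,0]]]';python3 st.py
```

```text
time_s: 6.27
position: [0.5459, 0.1031, 0.1198]
tool_rot: [[-0.93, 0.368, -0.001], [0.368, 0.93, 0.0], [0.001, -0.0, -1.0]]
ft_force: [-1.3, 0.8, -7.4]
grip_width: 0.0138
t 6.27 p [0.5459 0.1031 0.1198] yaw 158.42 knob -12.43 tilt [-0.0013  0.0001] q6 -69.9 F [-1.28  0.85 -7.42] M [ 0.06  0.16 -0.04] w 0.0138
 to axis, tool frame [-0.     -0.0023  0.0108]
```

Turning freely with no wall contact. I'll continue to about -60°.

```bash
python3 -m handwheel '[[[0,0,0,0.09],[0,0,0,0.09],[0,0,0,0.09],[0,0,0,0.09],[0,0,0,0]]]';python3 st.py; python3 -m handwheel '[[[0,0,0,0.09],[0,0,0,0.09],[0,0,0,0.09],[0,0,0,0.09],[0,0,0,0.09]]]';python3 -m handwheel '[[[0,0,0,0],[0,0,0,0]]]';python3 st.py
```

```text
time_s: 6.68
position: [0.5461, 0.1034, 0.1199]
tool_rot: [[-0.742, 0.67, -0.001], [0.67, 0.742, 0.001], [0.001, -0.0, -1.0]]
ft_force: [-0.1, 3.3, -8.7]
grip_width: 0.0136
t 6.68 p [0.5461 0.1034 0.1199] yaw 137.91 knob -32.94 tilt [-0.0008  0.0007] q6 -49.4 F [-0.15  3.28 -8.7 ] M [0.51 0.12 0.  ] w 0.0136
 to axis, tool frame [-0.0009 -0.0024  0.0109]
time_s: 7.1
position: [0.5464, 0.1037, 0.1201]
tool_rot: [[-0.378, 0.926, 0.0], [0.926, 0.378, 0.001], [0.001, 0.001, -1.0]]
ft_force: [1.2, 5.6, -7.8]
grip_width: 0.0142
time_s: 7.27
position: [0.5464, 0.1037, 0.1201]
tool_rot: [[-0.382, 0.924, 0.0], [0.924, 0.382, 0.001], [0.001, 0.001, -1.0]]
ft_force: [2.4, 4.9, -7.7]
grip_width: 0.0137
t 7.27 p [0.5464 0.1037 0.1201] yaw 112.43 knob -58.42 tilt [0.0001 0.0013] q6 -24.0 F [ 2.41  4.92 -7.72] M [ 0.84 -0.02 -0.01] w 0.0137
 to axis, tool frame [-0.002  -0.0022  0.0111]
```

```bash
python3 -m handwheel '[[[0.0006,0.0007,0.001,0.04],[0,0,0.001,0],[0,0,0,0]]]';python3 st.py; python3 -m handwheel '[[[0,0,0.001,0],[0,0,0,0]]]';python3 st.py;python3 -m handwheel '[[[0,0,0.0005,0],[0,0,0,0]]]';python3 st.py
```

```text
time_s: 7.52
position: [0.5465, 0.1038, 0.1179]
tool_rot: [[-0.344, 0.939, -0.001], [0.939, 0.344, -0.0], [0.0, -0.001, -1.0]]
ft_force: [-0.0, 0.4, -6.8]
grip_width: 0.0139
t 7.52 p [0.5465 0.1038 0.1179] yaw 110.1 knob -60.75 tilt [-0.0009 -0.0001] q6 -21.5 F [-0.03  0.38 -6.77] M [0.04 0.28 0.01] w 0.0139
 to axis, tool frame [-0.0022 -0.0023  0.0089]
time_s: 7.68
position: [0.5465, 0.1038, 0.1174]
tool_rot: [[-0.342, 0.94, -0.0], [0.94, 0.342, -0.0], [0.0, -0.001, -1.0]]
ft_force: [-4.3, 0.5, -2.1]
grip_width: 0.0135
t 7.68 p [0.5465 0.1038 0.1174] yaw 110.0 knob -60.85 tilt [-0.0005 -0.0002] q6 -21.4 F [-4.31  0.48 -2.14] M [0.03 0.71 0.03] w 0.0135
 to axis, tool frame [-0.0022 -0.0023  0.0084]
time_s: 7.85
position: [0.5466, 0.1039, 0.1171]
tool_rot: [[-0.341, 0.94, -0.0], [0.94, 0.341, -0.0], [-0.0, -0.0, -1.0]]
ft_force: [-4.2, 0.5, 1.3]
grip_width: 0.0139
t 7.85 p [0.5466 0.1039 0.1171] yaw 109.95 knob -60.9 tilt [-0.0002 -0.0002] q6 -21.4 F [-4.17  0.49  1.33] M [-0.08  0.89  0.04] w 0.0139
 to axis, tool frame [-0.0022 -0.0023  0.0081]
```

```bash
for i in 1 2 3; do python3 -m handwheel '[[[0,0,0,0.02],[0,0,0,0]]]'>/dev/null;python3 st.py|head -1;done
```

```text
t 8.02 p [0.5466 0.1039 0.117 ] yaw 108.73 knob -62.12 tilt [-0.0002 -0.0001] q6 -20.2 F [-5.17  0.29  0.38] M [-0.13  1.   -0.1 ] w 0.0141
t 8.18 p [0.5466 0.1038 0.1164] yaw 107.54 knob -63.31 tilt [-0.0005 -0.    ] q6 -19.0 F [-4.02  1.06 -5.51] M [-0.02  0.59 -0.14] w 0.0135
t 8.35 p [0.5466 0.1038 0.1161] yaw 106.37 knob -64.48 tilt [-0.0008  0.    ] q6 -17.8 F [-3.41 -0.12 -6.55] M [ 0.05  0.6  -0.08] w 0.0134
```

```bash
for i in 1 2; do python3 -m handwheel '[[[0,0,0,0.02],[0,0,0,0]]]'>/dev/null;python3 st.py|head -1;done
```

```text
t 8.52 p [0.5467 0.1038 0.1163] yaw 105.22 knob -65.63 tilt [-0.0006 -0.    ] q6 -16.7 F [-3.65 -0.28 -6.19] M [ 0.03  0.62 -0.03] w 0.0135
t 8.68 p [0.5467 0.1039 0.1165] yaw 104.07 knob -66.78 tilt [-0.0004 -0.    ] q6 -15.5 F [-3.29 -0.14 -7.15] M [-0.05  0.65  0.01] w 0.014
```

```bash
python3 -m handwheel '[[[0,0,0.001,-0.015],[0,0,0.001,0],[0,0,0,0]]]'>/dev/null;python3 st.py|head -1;python3 -m handwheel '[[[0,0,0.001,0],[0,0,0.0005,0],[0,0,0,0]]]'>/dev/null;python3 st.py
```

```text
t 8.93 p [0.5467 0.1039 0.1144] yaw 105.03 knob -65.82 tilt [-0.0004 -0.0001] q6 -16.5 F [-4.07 -0.08 -7.03] M [-0.06  0.77  0.  ] w 0.0134
t 9.18 p [0.5467 0.1039 0.113 ] yaw 105.01 knob -65.84 tilt [-0.0004 -0.    ] q6 -16.4 F [-5.14 -0.85 -5.69] M [-0.12  0.9   0.03] w 0.0136
 to axis, tool frame [-0.0024 -0.0023  0.004 ]
```

```bash
python3 -m handwheel '[[[0.0002,-0.0007,0.001,0],[0,0,0.001,0],[0,0,0,0]]]'>/dev/null;python3 st.py|head -1;python3 -m handwheel '[[[0,0,0.0005,0],[0,0,0.0003,0],[0,0,0,0]]]'>/dev/null;python3 st.py
```

```text
t 9.43 p [0.5466 0.1039 0.1112] yaw 105.01 knob -65.84 tilt [0.0015 0.    ] q6 -16.4 F [-1.08 -0.83 -5.22] M [-0.04  0.33  0.03] w 0.0139
t 9.68 p [0.5466 0.1039 0.1108] yaw 105.01 knob -65.84 tilt [ 0.0016 -0.    ] q6 -16.4 F [-1.43 -0.52 -2.51] M [-0.06  0.28  0.03] w 0.0139
 to axis, tool frame [-0.0024 -0.0022  0.0018]
```

```bash
python3 -m handwheel '[[[0,0,0.0005,0],[0,0,0,0]]]'>/dev/null;python3 st.py|head -1;python3 -m handwheel '[[[0,0,0,0],[0,0,0,0],[0,0,0,0],[0,0,0,0]]]' 60; python3 -m handwheel '[[[0,0,-0.01,0],[0,0,-0.03,0],[0,0,-0.035,0],[0,0,-0.035,0],[0,0,-0.03,0]]]'
python3 -m handwheel '[[[-0.04,0,0,0],[-0.04,0,0,0],[-0.04,0,0,0],[-0.04,0,0,0],[0,0,0,0]]]';python3 st.py
python3 - <<'E'
from h import *
C=np.array([.5451,.101,0]);b=np.deg2rad(-9.15);Rz=cv2.Rodrigues(np.array([0,0,b]))[0]
for n,x0,y0,w,h,f in(("top",170,185,145,135,4),("scene",240,165,200,145,4)):
    im,d=env.get_image(n);cr=cv2.resize(im[y0:y0+h,x0:x0+w,::-1],None,fx=f,fy=f,interpolation=cv2.INTER_CUBIC)
    t=np.deg2rad(-65.8)
    for l,q in(("t0",(.045*np.cos(t),.045*np.sin(t),.087)),("bar",(.02*np.cos(t),.02*np.sin(t),.127)),("s",(-.075,-.075,.09))):
        uv=(proj(n,C+Rz@np.array(q))[0]-(x0,y0)+.5)*f;cv2.drawMarker(cr,tuple(int(i) for i in uv),(0,0,255),0,10,1)
    cv2.imwrite(f"pics/{n}2.png",cr)
    v,u=np.mgrid[:420,:560];p=env.camera_params(n);R=cv2.Rodrigues(np.array(p["rvec"]))[0];c=-R.T@np.ravel(p["tvec"])
    P=((c+(np.stack([u,v,np.ones_like(u)],-1)@np.linalg.inv(p["K"]).T@R)*d[...,None])-C)@Rz
    ct,sn=np.cos(t),np.sin(t);a=P[...,0]*ct+P[...,1]*sn;o=-P[...,0]*sn+P[...,1]*ct
    bar=(abs(a)<.024)&(abs(o)<.005)&(P[...,2]>.1);s=(np.hypot(P[...,0]+.075,P[...,1]+.075)<.009)&(P[...,2]>.06)
    pan=(np.hypot(P[...,0]-.07,P[...,1])<.01)
    print(n,"bar z",np.median(P[...,2][bar]),"start z",np.median(P[...,2][s]),"panel",np.median(P[...,2][pan]),bar.sum(),s.sum())
E
```

```text
t 9.85 p [0.5466 0.1039 0.1106] yaw 105.02 knob -65.83 tilt [ 0.0018 -0.0001] q6 -16.4 F [-1.59  0.41  1.29] M [-0.07  0.37 -0.  ] w 0.014
time_s: 10.18
position: [0.5463, 0.1039, 0.1099]
tool_rot: [[-0.259, 0.966, 0.001], [0.966, 0.259, 0.0], [-0.0, 0.001, -1.0]]
ft_force: [0.3, 0.1, -0.5]
grip_width: 0.0514
time_s: 10.6
position: [0.5461, 0.1039, 0.2531]
tool_rot: [[-0.259, 0.966, 0.002], [0.966, 0.259, 0.0], [-0.001, 0.002, -1.0]]
ft_force: [0.8, 1.0, -0.3]
grip_width: 0.0514
time_s: 11.02
position: [0.5887, -0.0568, 0.25]
tool_rot: [[-0.253, 0.967, 0.001], [0.967, 0.253, -0.002], [-0.002, 0.0, -1.0]]
ft_force: [-0.1, 0.4, -0.3]
grip_width: 0.0512
t 11.02 p [ 0.5887 -0.0568  0.25  ] yaw 104.68 knob -66.17 tilt [ 0.0009 -0.002 ] q6 -31.6 F [-0.05  0.37 -0.33] M [ 0.02 -0.05  0.03] w 0.0512
 to axis, tool frame [ 0.164  -0.0022  0.1407]
top bar z 0.1268390270101698 start z 0.5281754724733381 panel 0.07561973571152475 107 50
scene bar z 0.12765947114386203 start z 0.09779808291395142 panel 0.07617221219929898 68 31
```

View pics/top2.png

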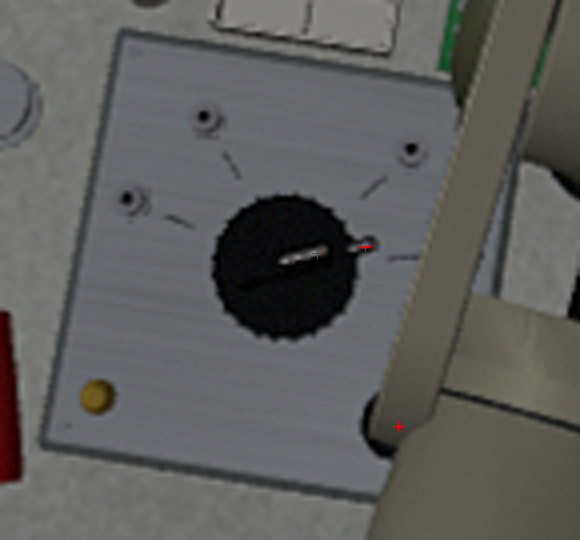

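View pics/scene2.png

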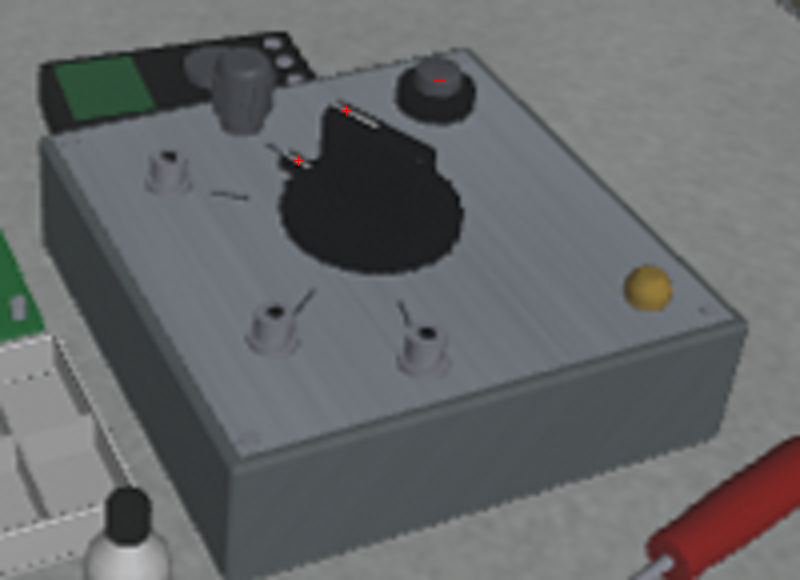

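The scene view shows the pointer at about (297,160), on the -66° mark I predicted, with nothing else moved. The bar top measures z 0.127, so the knob is fully home. Next I'll shut the jaws and press start.

```bash
python3 -m handwheel '[[[0.0254,-0.0199,0,0],[0.0254,-0.0199,0,0],[0.0254,-0.0199,0,0],[0.0254,-0.0199,0,0],[0.0254,-0.0199,0,0]]]' 0 25; python3 -m handwheel '[[[0,0,0.035,0],[0,0,0.035,0],[0,0,0.035,0],[0,0,0.015,0],[0,0,0,0]]]'; python3 st.py
```

```text
time_s: 11.53
position: [0.4566, 0.0482, 0.2503]
tool_rot: [[-0.26, 0.965, 0.001], [0.965, 0.26, 0.0], [0.0, 0.001, -1.0]]
ft_force: [1.0, -0.3, -0.9]
grip_width: -0.0002
time_s: 11.95
position: [0.4566, 0.0475, 0.1276]
tool_rot: [[-0.261, 0.965, -0.006], [0.965, 0.261, 0.001], [0.003, -0.005, -1.0]]
ft_force: [-0.2, -0.6, 0.3]
grip_width: -0.0004
t 11.95 p [0.4566 0.0475 0.1276] yaw 105.1 knob -65.75 tilt [-0.0057  0.0011] q6 -24.0 F [-0.15 -0.62  0.27] M [ 0.05 -0.03 -0.03] w -0.0004
 to axis, tool frame [0.0285 0.0995 0.0182]
```

```bash
python3 -m handwheel '[[[-0.0077,0.0015,0,0],[0,0,0.004,0],[0,0,0.004,0],[0,0,0,0],[0,0,0,0]]]'>/dev/null; python3 st.py;for i in 1 2 3; do python3 -m handwheel '[[[0,0,0.002,0],[0,0,0,0]]]'>/dev/null;python3 st.py|head -1;done
```

```text
t 12.37 p [0.4621 0.0392 0.1223] yaw 105.01 knob -65.84 tilt [ 0.0008 -0.0001] q6 -24.8 F [-0.16 -0.4   0.04] M [-0.03  0.03  0.02] w -0.0
 to axis, tool frame [0.0382 0.0962 0.0133]
t 12.53 p [0.4619 0.0392 0.1199] yaw 105.01 knob -65.84 tilt [ 0.0002 -0.    ] q6 -24.8 F [-0.13  0.13  0.01] M [-0.    0.02 -0.01] w 0.0002
t 12.7 p [0.4619 0.0392 0.1176] yaw 105.01 knob -65.84 tilt [-0.0003  0.0001] q6 -24.8 F [-0.71 -0.58  0.79] M [-0.04 -0.03 -0.05] w 0.0003
t 12.87 p [0.4619 0.0392 0.1155] yaw 105.01 knob -65.84 tilt [-0.0005  0.0001] q6 -24.8 F [-0.48 -0.42 -0.81] M [ 0.01  0.03 -0.03] w -0.0004
```

```bash
python3 -m handwheel '[[[0.0018,-0.0015,0.001,0],[0,0,0.001,0],[0,0,0,0]]]'>/dev/null; python3 st.py|head -1;for i in 1 2 3 4; do python3 -m handwheel '[[[0,0,0.0015,0],[0,0,0,0]]]'>/dev/null;python3 st.py|head -1;done
```

```text
t 13.12 p [0.4598 0.0407 0.1137] yaw 105.02 knob -65.83 tilt [-0.0005  0.0002] q6 -24.7 F [-0.95  0.19  1.82] M [0.12 0.14 0.06] w -0.0
t 13.28 p [0.46   0.0406 0.1123] yaw 105.01 knob -65.84 tilt [-0.0001  0.0002] q6 -24.7 F [-0.59  0.66  2.23] M [ 0.16  0.19 -0.02] w -0.0
t 13.45 p [0.4601 0.0406 0.1107] yaw 105.01 knob -65.84 tilt [0.     0.0001] q6 -24.7 F [-2.32  1.31  2.79] M [ 0.12  0.11 -0.03] w -0.0003
t 13.62 p [0.4601 0.0406 0.1092] yaw 105.01 knob -65.84 tilt [0.     0.0001] q6 -24.7 F [-0.43  1.07  4.67] M [0.25 0.21 0.03] w 0.0003
t 13.78 p [0.4601 0.0406 0.108 ] yaw 105.01 knob -65.84 tilt [0.0003 0.    ] q6 -24.7 F [-1.9   1.69  6.53] M [ 0.23  0.4  -0.02] w -0.0001
```

```bash
for i in 1 2; do python3 -m handwheel '[[[0,0,0.001,0],[0,0,0,0]]]'>/dev/null;python3 st.py|head -1;done
```

```text
t 13.95 p [0.4601 0.0406 0.1078] yaw 105.02 knob -65.83 tilt [ 0.001  -0.0002] q6 -24.7 F [-5.8   1.51 16.33] M [ 0.23  0.88 -0.01] w 0.0
t 14.12 p [0.4602 0.0406 0.1077] yaw 105.03 knob -65.82 tilt [ 0.0017 -0.0004] q6 -24.7 F [-8.17  1.63 27.02] M [ 0.32  1.43 -0.04] w -0.0004
```

The press hit a hard stop about 6 mm below first contact: z stayed at 0.1077 while the force rose to 27 N. I'll release, raise the arm and move it off for a last look.

```bash
python3 -m handwheel '[[[0,0,-0.003,0],[0,0,-0.01,0],[0,0,-0.03,0],[0,0,-0.04,0],[0,0,-0.04,0]]]'>/dev/null
for i in 1 2; do python3 -m handwheel '[[[-0.04,0,0,0],[-0.04,0,0,0],[-0.04,0,0,0],[-0.04,0,0,0],[0,0,0,0]]]'>/dev/null;done; python3 -m handwheel '[[[0,0,0,0],[0,0,0,0],[0,0,0,0]]]'>/dev/null;python3 st.py
python3 - <<'E'
from h import *
im,d=env.get_image("scene");cv2.imwrite("pics/scene3.png",im[:,:,::-1]);im2,d2=env.get_image("top");cv2.imwrite("pics/top3.png",im2[:,:,::-1])
a=np.load("pics/scene1.npy")
for n,P in(("start",(.4595,.039,.097)),):
    u,v=proj("scene",P)[0].round().astype(int);print(n,"depth before/after",np.median(a[v-2:v+3,u-2:u+3]),np.median(d[v-2:v+3,u-2:u+3]))
f=cv2.imread("pics/top1.png");df=cv2.absdiff(f,cv2.imread("pics/top3.png")).max(2)>45
n,l,s,c=cv2.connectedComponentsWithStats(df.astype(np.uint8));print([x.tolist() for x in s[1:] if x[4]>8])
E
```

```text
t 15.62 p [ 0.5428 -0.2675  0.2288] yaw 105.07 knob -65.78 tilt [-0.0003  0.0004] q6 -52.5 F [-0.77  0.53 -0.7 ] M [ 0.01  0.01 -0.02] w 0.0003
 to axis, tool frame [0.3552 0.098  0.1199]
start depth before/after 0.82646114 0.82697177
[[353, 185, 207, 235, 6823], [485, 209, 6, 8, 9], [242, 229, 6, 6, 19], [239, 238, 13, 13, 45], [258, 244, 6, 4, 13], [464, 325, 4, 5, 11], [180, 355, 99, 65, 1576], [280, 370, 24, 19, 161], [304, 391, 27, 21, 121], [335, 414, 11, 6, 17]]
```

View pics/top3.png

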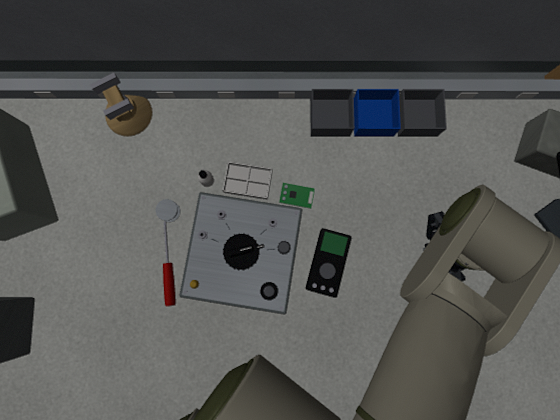

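The top view shows the pointer at (262,246), towards the adapter at (284,247). The start button at (269,291) is back up. In the image difference only the knob and the arm have changed.

```bash
python3 -c "
from rig import env
env.close_job()"
```

```text
the job is handed in; nothing more can be done
```

The selector now feeds the outlet with the load adapter (the -76° one), start was pressed and released after that, and the job is handed in at about 15.7 s of 54 s.

- **Knob:** I lifted it about 9.5 mm, clear of the pull stop, and turned it to -61°. With light pressure on the land I then felt for the notch, which begins at about -63°. I lowered it home at about -66°, roughly 10° off the outlet's line. Camera depth put the bar top at 127 mm, which is fully home, and no more than about 10 N showed at the wrist while handling it.
- **Start button:** I pressed it about 6 mm to a hard stop, reaching about 27 N at the end, well over the 5 N it needs. After release its depth matched the reading before the press to within 0.5 mm.
- **Last look:** the top picture's differences from the start were only the knob and the arm, and the arm was clear of everything.
- **One disagreement:** the knob's axis as felt by the gripper was 1 to 3 mm from the camera estimate. I handled this by easing out the side forces.

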